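# Shut and latch the lens case

## Task

The drop-front lens case on the table has been left open. Swing its front lid up against the body, lay the steel loop of the draw latch over the two upright hooks on the lid so its bar drops in behind them, then throw the latch lever back over center until it lies flat and clamps the lid tight on its seal. Leave the phone, the lens and the bowl where they are.

Things in the scene. Friction and masses are not known exactly. Their poses are not given: they have to be found in the camera images.
- case: Body of a black hard lens case, fixed, 260 mm wide (its y), 100 mm deep (x 0 to 100 mm), top 170 mm above the table. Origin on the table, mid-width of the closing plane; x points into the body, so the lid is at -x, towards the robot. A springy rubber seal stands 6 mm out of the closing plane near the top and resists with 5 N, rising to 40 N fully squeezed.
- lid (a joint): Front lid angle, rad: 0 shut, positive = top swung out to -x (limit 0.7). 32 mm thick, wide as the case, top level with the case top, hinged along its bottom at case x 0, z 22 mm. Stays where left (about 5 N at its top edge moves it). If only pushed shut, the seal springs it back to about 0.04; the latch holds it near 0.01.
- lever (a joint): Latch lever angle, rad: 0 closed, steel handle lying flat along the case top, pointing to case +x; positive = lifted and swung over towards the lid (1.57 upright, limit 2.3). Handle plate 60 mm wide, 5 mm thick, 53 mm from pivot to end. Stays where left (0.018 N m). With the loop hooked it needs a few N, goes over center near 0.3 and below 0.18 snaps to 0 by itself.
- loop (a joint): Angle of the wire loop about its pin on the lever, rad. In the case's x-z plane the loop points (lever - loop + 3.22) rad up from +x; at lever 0, loop 0 it points to -x, at the keeper. At its stop, 2.87, it leans back 0.35 rad ahead of the handle and rests there; past upright it falls to the lid side. Swings freely.
- lever_pivot (a point): Axis of the lever, on the case: case x 31 mm, z 190 mm, mid-width. The loop's pin is carried by the lever, 14 mm from this axis, at the lever angle minus 0.14 rad above case +x.
- lever_tip (a point): Free end of the lever handle, mid-width, 50 mm from the pivot, 6 mm above the lever's line when closed.
- loop_bar (a point): Middle of the loop's crossbar, which is along case y, 61.5 mm from the loop's pin. Crossbar 6 mm thick and 82 mm long; its middle 44 mm is a black round sleeve 10 mm thick, which is the place to hold. Side arms of 6 mm wire at 41 mm either side.
- keeper (a point): On the lid top, mid-width: foot of the outer (-x) faces of two upright steel hooks 32 mm either side (each 9 mm wide, 6 thick, 16 high, leaning 10 degrees to -x; 55 mm free between). 10 mm above the lid top, level with two saddles reaching 20 mm to -x, on which the crossbar rests, its centre 3 mm above this point. Axes as the lid's: x into the case, z up.
- lid_edge (a point): Top outer edge of the lid, mid-width, 32 mm out from the closing plane, 148 mm above the hinge when shut: the place to push the lid.
- phone: Black phone lying flat, 72 x 146 x 9 mm, origin centre of its underside. Leave alone.
- lens: Loose camera lens standing upright, 76 mm diameter, 95 mm high, origin centre of its underside. Leave alone.
- bowl: White ceramic bowl, rim 170 mm diameter, 80 mm high, origin centre of its underside. Leave alone.

How it is judged:
On the way, in this order (a step that is already met when the one before it is completed fails the run):
1. the lid is swung up against the body's seal (value of joint lid below 0.12 rad), for 0.2 s.
2. the loop's crossbar lies behind the two hooks, with the lever still open (x of loop_bar in the frame of keeper between -0.025 and -0.001 m and z of loop_bar in the frame of keeper between -0.004 and 0.01 m and value of joint lever above 0.5 rad), for 0.2 s.
At the end, for the whole second after the job is handed in: The lever is closed (within 0.1 rad of flat), the lid is clamped within 0.02 rad of fully shut, and the loop's crossbar is hooked: less than 12 mm outside the hooks' faces and less than 10 mm above the saddles (value of joint lever below 0.1 rad and value of joint lid below 0.02 rad and x of loop_bar in the frame of keeper between -0.012 and -0.001 m and z of loop_bar in the frame of keeper between -0.004 and 0.01 m); the robot touches nothing.
It fails at once if the phone, the lens or the bowl is moved by more than 30 mm (distance of any of phone, lens, bowl from where it was at the start of the episode above 0.03 m).
It also fails if it takes over 67 s, if anything falls off the work surface, if the arm or the gripper's body presses on something with over 40 N, if the wrist force passes 120 N, or if a joint passes its speed limit or range.

## Robot

A 6-joint arm with a two-finger parallel gripper is mounted at the origin on the work surface. World frame = base frame: x ahead of the robot, y to its left, z up, the work surface at z = 0. Lengths are in m, angles in rad, forces in N, time in s.
With the tool pointing down it reaches from about 0.3 to 0.75 m from the base axis. Payload 8.5 kg.
Tool frame: the origin (TCP) lies on the centre line of the jaws, within the pads' length; the fingertips stand 19 mm ahead of it and the grasp point (between the pads) is the TCP; z points along the fingers, x is the direction in which the jaws open and shut, and the axes are right-handed (so a half turn about z gives the same grasp; the last joint's range is limited). The gripper opens to 88 mm and grips with 3 to 60 N. Pads are 18 mm wide; open, the fingers measure 123 mm over their backs; the gripper's body (75 mm by 187 mm) begins 45 mm behind the grasp point.
Start: joints at [1.022, 0.381, 1.297, -0, 1.464, -0.215], TCP at [0.18, 0.52, 0.258] pointing down, gripper open.
Joint ranges: [-3.11, 3.11], [-0.89, 2.33], [0.22, 2.48], [-1.42, 4.56], [0.17, 2.85], [-2.88, 2.88]. Speed limits (rad/s): [2.39, 2.39, 3.14, 3.14, 3.14, 3.14].

## Interface

Orientations are given as a unit quaternion [w, x, y, z].
In Python, from bench import arm, optics, ticket gives the robot as it stands.
- The arm moves only by the tool carry_out, never from a script. Its argument "steps" is a list of rows, each a list of 4 numbers: the shift along the tool's x, y, z in units of 250 mm (1.0 is 250 mm), then the turn about the tool's z in units of 30 degrees (1.0 is 30 degrees). A call has 1 to 20 rows; each row is the pose to reach, as a shift and turn from the pose commanded when the call began, along the tool's axes at that moment; what a row does not reach only later rows make up. A row lasts 1/12 s, in which the tool goes at most 41.7 mm and 7.16 degrees, less where a joint would pass 70% of its speed; a pose out of reach is approached as far as the arm can. A call with a number of a shift or a turn outside -1 to 1 is refused whole. A call with a gripper value outside its range is refused whole. "gripper" is the opening, from 0 (shut) to 1 (fully open), set as the call begins (left out, the last holds). The fingers move at their own pace and stop on an object; "squeeze" is the grip in N (left out, the last holds). Time passes only in rows, so rows that repeat a pose let the fingers close. It gives the time, the measured TCP pose, the force and the opening at its end, in the units of the state.
- arm.state(): the state, without advancing time (a new reading comes with each control period).
- optics.camera(name): name is "side" or "top"; returns the picture (384x512x3 uint8, blue, green, red); there is no depth.
- optics.camera_model(name): a dict with "mtx" (3x3 intrinsics, pixels), "R" (3x3) and "t" (3): a world point X has camera coordinates R X + t. Camera axes: x right, y down, z forward; pixel columns grow to the right and rows downward; lengths in m; the calibration is good to about 2 mm. A picture is of the moment at which its call begins. camera_model takes no time and is no camera call.
- ticket.finish_job(): hands the job in, once; it reports no verdict.
The state is a dict: "time": time; "joints": joint angles; "dq": joint speeds; "tau": joint torques, N m; "ee_pos": TCP position; "tool_rot": TCP orientation; "ft_force": force on the tool from outside, world axes, zero at the start; "ft_torque": the same for the moment, N m; "grip_width": finger opening in m.
Only numpy, scipy, OpenCV 4.12 (cv2) and the standard library are available. Lean on these libraries where they do the work, as an engineer would, in place of code of your own. Each camera call takes 0.05 s, during which the arm holds its last target. There are 200 camera calls.

## Working session

There is one attempt and no reset: what is moved stays moved. The work goes in short steps, Python scripts to look and compute and a tool call to move; the robot and the scene stay as the last step left them, time stands still between calls to the robot, and variables do not carry over. Pictures are saved under pics/ and viewed, about 8 in all and at most 12, crops included, and the job is handed in when it is done.

Besides the shell and the picture viewer there is one more tool, called after "Emit:" by a JSON object that holds its "method" and its "body", one argument or row to a line. carry_out: Moves the arm, as the interface text tells. Its arguments: {"type":"object","properties":{"steps":{"type":"array","items":{"type":"array","items":{"type":"number","minimum":-1,"maximum":1}}},"gripper":{"type":"number"},"squeeze":{"type":"number"}},"required":["steps"]}

```bash
mkdir -p pics
python3 - <<'E'
from bench import arm, optics
import cv2, numpy as np
for n in("side","top"):
    cv2.imwrite(f"pics/{n}0.png",optics.camera(n))
    m=optics.camera_model(n); print(n,np.round(m["mtx"],1).tolist(),np.round(m["R"],3).tolist(),np.round(m["t"],3).tolist(), (-np.array(m["R"]).T@m["t"]).round(3))
print(arm.state())
E
```

```text
side [[473.5, 0.0, 258.6], [0.0, 473.5, 190.1], [0.0, 0.0, 1.0]] [[0.971, -0.237, 0.007], [-0.163, -0.688, -0.707], [0.173, 0.686, -0.707]] [-0.521, 0.171, 1.376] [ 0.296 -0.95   1.097]
top [[367.5, 0.0, 257.5], [0.0, 367.5, 195.1], [0.0, 0.0, 1.0]] [[0.029, -1.0, -0.01], [-0.996, -0.028, -0.08], [0.08, 0.012, -0.997]] [-0.033, 0.518, 1.121] [ 0.428 -0.031  1.158]
{'time': 0.1, 'joints': array([ 1.02168619e+00,  3.81173726e-01,  1.29812883e+00,  1.38964794e-05,
        1.46356923e+00, -2.15307400e-01]), 'dq': array([ 7.55427761e-04, -1.12248412e-03, -9.04442382e-04,  2.79926757e-05,
       -9.40049172e-04,  8.23962978e-04]), 'tau': array([ 4.26854487e-03, -4.38648391e+01, -2.24915010e+01,  7.14684580e-02,
        3.42002814e-02, -1.09001337e-04]), 'ee_pos': array([0.18009555, 0.51946354, 0.2571942 ]), 'tool_rot': array([ 2.44582503e-04,  8.14751219e-01,  5.79810350e-01, -5.90992703e-04]), 'ft_force': array([-0.11821357, -0.10115714,  0.64360536]), 'ft_torque': array([ 0.02633242,  0.00717288, -0.00053768]), 'grip_width': 0.08811316055272882}
```

View pics/side0.png

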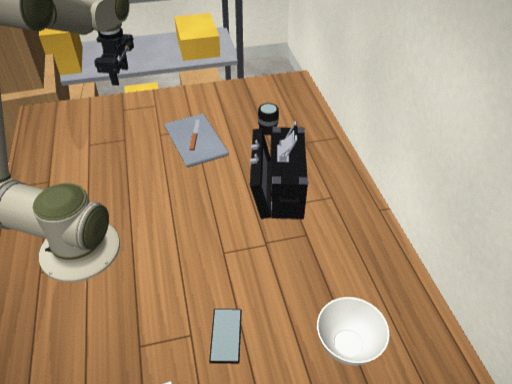

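View pics/top0.png

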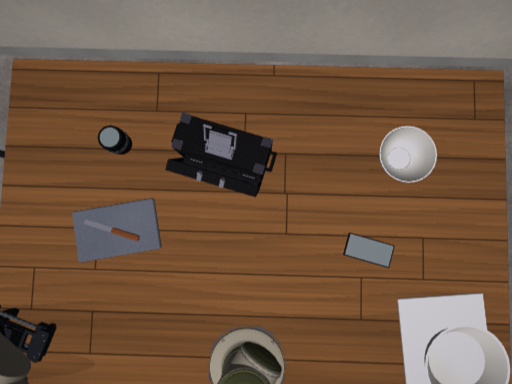

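The top view shows the case at about (222,152), turned slightly, with the lid open toward the robot and the hooks near (199,177) and (222,183). The lens is at (114,139), the phone at (369,250) and the bowl at (408,153). I'll crop in for detail.

Run:
```python
import cv2, numpy as np
a=cv2.imread("pics/top0.png")[105:205,155:290]; b=cv2.imread("pics/side0.png")[95:225,235:325]
a=cv2.resize(a,None,fx=4,fy=4,interpolation=cv2.INTER_CUBIC)  #540x400
b=cv2.resize(b,None,fx=2.8,fy=4,interpolation=cv2.INTER_CUBIC) #252x520
c=np.zeros((520,800,3),np.uint8); c[:400,:540]=a; c[:520,545:545+b.shape[1]]=b
c=np.clip(c*1.6,0,255).astype(np.uint8)
cv2.imwrite("pics/crop0.png",c)
```

```text
(no output)
```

View pics/crop0.png

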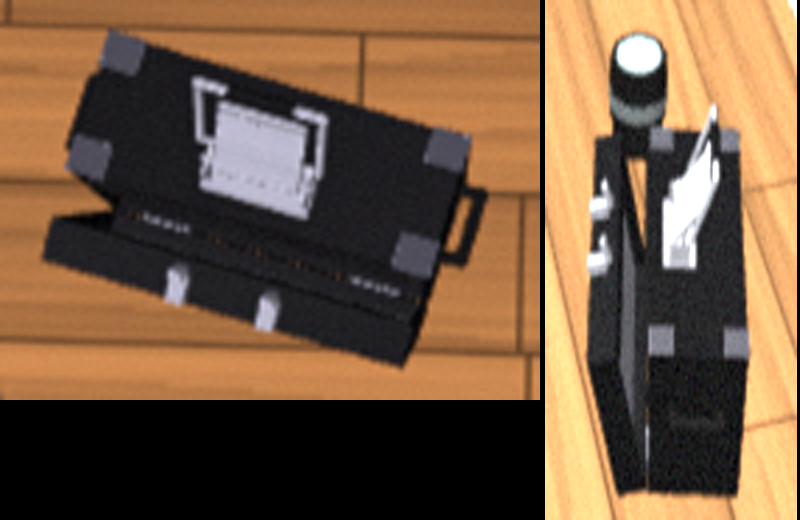

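The crops show the body-top corners at (108,30), (470,135), (437,278) and (68,165). The handle stands partly up, with its far edge near (225,100) to (310,128). The loop leans further back, with its ends at (195,80) and (325,115). The sleeve is black on black. In the side view the loop tip is at (715,105).

```bash
cat > h.py <<'E'
import numpy as np, cv2
from bench import arm, optics
from scipy.spatial.transform import Rotation as Rn
M={n:optics.camera_model(n) for n in("side","top")}
def ray(n,u,v):
    m=M[n];R=np.array(m["R"]);t=np.array(m["t"]);return -R.T@t, R.T@np.linalg.solve(m["mtx"],[u,v,1])
def onz(n,u,v,z):
    o,d=ray(n,u,v);return o+d*(z-o[2])/d[2]
def tri(a,b):
    (o1,d1),(o2,d2)=ray("top",*a),ray("side",*b)
    s=np.linalg.lstsq(np.c_[d1,-d2],o2-o1,rcond=None)[0]
    p,q=o1+d1*s[0],o2+d2*s[1];return (p+q)/2,np.linalg.norm(p-q)
def proj(n,X):
    m=M[n];c=np.array(m["mtx"])@(np.array(m["R"])@X+np.array(m["t"]));return c[:2]/c[2]
try:
    P=np.load("case.npz");O,yaw=P["O"],float(P["yaw"])
    ax=np.array([np.cos(yaw),np.sin(yaw),0]);ay=np.array([-ax[1],ax[0],0]);az=np.array([0,0,1.])
    W=lambda x,y,z:O+ax*x+ay*y+az*z
    C=lambda p:np.array([(p-O)@ax,(p-O)@ay,p[2]])
except FileNotFoundError: pass
E
python3 - <<'E'
from h import *
T=lambda x,y:(155+x/4-.4,105+y/4-.4); S=lambda x,y:(235+(x-545)/2.8-.3,95+y/4-.4)
c=[onz("top",*T(*p),.17) for p in[(108,30),(470,135),(437,278),(68,165)]]
for p in c: print(p.round(4))
print([round(np.linalg.norm(c[i]-c[(i+1)%4]),4) for i in range(4)])
for p in [(650,132),(738,130),(745,355),(650,355)]: print("side",onz("side",*S(*p),.17).round(4))
E
```

```text
[0.7306 0.196  0.17  ]
[ 0.6639 -0.0549  0.17  ]
[ 0.5649 -0.0351  0.17  ]
[0.6358 0.2191 0.17  ]
[np.float64(0.2596), np.float64(0.1009), np.float64(0.2638), np.float64(0.0977)]
side [0.6319 0.2146 0.17  ]
side [0.7306 0.1942 0.17  ]
side [ 0.6592 -0.0544  0.17  ]
side [ 0.5662 -0.0324  0.17  ]
```

```bash
python3 - <<'E'
from h import *
T=lambda x,y:(155+x/4-.4,105+y/4-.4); S=lambda x,y:(235+(x-545)/2.8-.3,95+y/4-.4)
q=np.array([onz("top",*T(*p),.17) for p in[(108,30),(470,135),(437,278),(68,165)]]+[onz("side",*S(*p),.17) for p in [(738,130),(745,355),(650,355),(650,132)]])[:,:2]
m=np.tile(np.array([(.1,.13),(.1,-.13),(0,-.13),(0,.13)]),(2,1))
A=m-m.mean(0);B=q-q.mean(0)
yaw=np.arctan2((A[:,0]*B[:,1]-A[:,1]*B[:,0]).sum(),(A*B).sum())
R=np.array([[np.cos(yaw),-np.sin(yaw)],[np.sin(yaw),np.cos(yaw)]])
O=np.append(q.mean(0)-R@m.mean(0),0);np.savez("case.npz",O=O,yaw=yaw)
print(O,yaw,(q-m@R.T-O[:2]).round(4).tolist())
E
python3 - <<'E'
from h import *
T=lambda x,y:(155+x/4-.4,105+y/4-.4); S=lambda x,y:(235+(x-545)/2.8-.3,95+y/4-.4)
# loop far corners (top) ; intersect with plane case y=+-41
def ony(n,u,v,y):
    o,d=ray(n,u,v);s=((O+ay*y-o)@ay)/(d@ay);return C(o+d*s)
def onx(n,u,v,x):
    o,d=ray(n,u,v);s=((O+ax*x-o)@ax)/(d@ax);return C(o+d*s)
print("side loop tip y=+41/-41",ony("side",*S(715,107),.041),ony("side",*S(715,107),-.041))
def fit(phi_l,loop):
    piv=np.array([.031,.19]);pin=piv+.014*np.array([np.cos(phi_l-.14),np.sin(phi_l-.14)])
    a=phi_l-loop+3.22;bar=pin+.0615*np.array([np.cos(a),np.sin(a)])
    tip=piv+.05*np.array([np.cos(phi_l),np.sin(phi_l)])+.006*np.array([-np.sin(phi_l),np.cos(phi_l)])
    return bar,tip
iT=lambda p:((np.array(p)+.4-[155,105])*4).round(0); iS=lambda p:np.array([545+(p[0]+.3-235)*2.8,(p[1]+.4-95)*4]).round(0)
for L in(.8,1,1.1,1.2,1.3,1.4,1.57):
    b,t=fit(L,2.87);print(L,b.round(4),t.round(4))
    for nm,pt,y in(("bar",b,.041),("bar",b,-.041),("tip",t,.03),("tip",t,-.03)):
        X=W(pt[0],y,pt[1]);print("  ",nm,y,iT(proj("top",X)),iS(proj("side",X)))
for th in(.2,.3,.4,.5,.6):
    # keeper hooks: lid coords
    def lid(x,z): c,s=np.cos(th),np.sin(th); z-=.022; return (x*c - z*s, .022+z*c+x*s)
    e=lid(-.032,.17); print("lid",th,np.round(e,4),[ (iT(proj("top",W(e[0],y,e[1]))),iS(proj("side",W(e[0],y,e[1])))) for y in(.13,-.13)])
E
```

```text
[0.59958053 0.09381651 0.        ] -0.2615607701995104 [[0.0008, 0.0025], [0.0013, 0.0027], [-0.0011, -0.0033], [0.0026, -0.0003], [0.0008, 0.0006], [-0.0034, 0.0032], [0.0003, -0.0007], [-0.0013, -0.0048]]
side loop tip y=+41/-41 [0.0658008 0.041     0.2588636] [ 0.05929401 -0.041       0.31985546]
0.8 [0.0672 0.2547] [0.0615 0.23  ]
   bar 0.041 [202.  79.] [716. 112.]
   bar -0.041 [327. 115.] [719. 182.]
   tip 0.03 [221. 102.] [710. 147.]
   tip -0.03 [311. 128.] [711. 199.]
1 [0.0536 0.2606] [0.053  0.2353]
   bar 0.041 [194.  97.] [703. 105.]
   bar -0.041 [320. 133.] [706. 175.]
   tip 0.03 [216. 113.] [702. 142.]
   tip -0.03 [306. 139.] [703. 193.]
1.1 [0.0464 0.2625] [0.0483 0.2373]
   bar 0.041 [190. 107.] [697. 102.]
   bar -0.041 [316. 144.] [699. 173.]
   tip 0.03 [214. 119.] [697. 139.]
   tip -0.03 [304. 145.] [699. 191.]
1.2 [0.0391 0.2637] [0.0435 0.2388]
   bar 0.041 [186. 117.] [690. 101.]
   bar -0.041 [313. 154.] [691. 171.]
   tip 0.03 [211. 125.] [693. 138.]
   tip -0.03 [301. 152.] [694. 189.]
1.3 [0.0317 0.2641] [0.0386 0.2398]
   bar 0.041 [183. 128.] [683
[... 360 characters left out ...]
.] [664. 103.]
   bar -0.041 [300. 197.] [664. 173.]
   tip 0.03 [202. 152.] [675. 136.]
   tip -0.03 [293. 179.] [676. 187.]
lid 0.2 [-0.0608  0.1607] [(array([ 44., 255.]), array([597., 136.])), (array([407., 363.]), array([589., 362.]))]
lid 0.3 [-0.0743  0.1539] [(array([ 40., 275.]), array([585., 142.])), (array([401., 383.]), array([576., 369.]))]
lid 0.4 [-0.0871  0.1459] [(array([ 38., 294.]), array([574., 150.])), (array([396., 401.]), array([563., 376.]))]
lid 0.5 [-0.099   0.1365] [(array([ 36., 312.]), array([564., 159.])), (array([391., 418.]), array([552., 385.]))]
lid 0.6 [-0.11    0.1261] [(array([ 35., 329.]), array([555., 169.])), (array([387., 434.]), array([542., 395.]))]
```

The fits agree closely with the pictures: lever ≈ 0.80, loop at its stop, lid ≈ 0.21. The plan has three parts, all with closed fingers and tool x along case y:
1. Push the lid shut.
2. Sweep the lever up from behind so the loop falls over the hooks.
3. Push the lever back over and down.

```bash
cat >> h.py <<'E'
def goto(x,y,ztip):
    "units from present pose to fingertip at case (x,y,ztip), tool axes"
    s=arm.state();R=Rn.from_quat(np.roll(s["tool_rot"],-1)).as_matrix()
    d=R.T@(W(x,y,ztip+.019)-s["ee_pos"]);tx=R[:,0]
    turn=-np.degrees(np.arctan2(*(tx@ax*-1,tx@ay)))  # world angle error tool x vs case y
    e=np.degrees(np.arctan2(np.cross(tx[:2],ay[:2]),tx@ay))
    print("units",(d/.25).round(3),"turn",round(-e/30,3),"tip case mm",(C(s["ee_pos"])*1000-[0,0,19]).round(1),"F",s["ft_force"].round(1),"t",round(s["time"],2))
E
python3 -W ignore - <<'E'
from h import *
goto(-.12,0,.23);goto(-.12,0,.15)
E
```

```text
units [-1.093  1.664  0.034] turn -0.138 tip case mm [-515.3  302.7  238.2] F [-0.1 -0.1  0.6] t 0.1
units [-1.093  1.665  0.354] turn -0.138 tip case mm [-515.3  302.7  238.2] F [-0.1 -0.1  0.6] t 0.1
```

Emit:
{"method": "carry_out", "body": {
  "steps": [
    [-0.1,0.15,0,-0.138],
    [-0.2,0.3,0,-0.138],
    [-0.3,0.45,0,-0.138],
    [-0.4,0.6,0,-0.138],
    [-0.5,0.75,0,-0.138],
    [-0.6,0.9,0,-0.138],
    [-0.66,1.0,0,-0.138],
    [-0.66,1.0,0,-0.138],
    [-0.66,1.0,0,-0.138]
  ],
  "gripper": 0
}}

```text
time: 0.85
ee_pos: [0.3636, 0.2801, 0.2575]
tool_rot: [-0.0, 0.795, 0.607, -0.0]
ft_force: [-0.7, 0.3, -0.5]
grip_width: 0.0305
```

```bash
python3 -W ignore - <<'E'
from h import *
goto(-.12,0,.23);goto(-.12,0,.15);print(arm.state()["grip_width"])
E
```

```text
units [-0.473  0.626  0.034] turn -0.008 tip case mm [-276.1  118.9  238.5] F [-0.7  0.3 -0.5] t 0.85
units [-0.473  0.627  0.354] turn -0.008 tip case mm [-276.1  118.9  238.5] F [-0.7  0.3 -0.5] t 0.85
0.03046555221561562
```

Emit:
{"method": "carry_out", "body": {
  "steps": [
    [-0.1,0.15,0,0],
    [-0.2,0.3,0,0],
    [-0.3,0.45,0,0],
    [-0.45,0.6,0,0],
    [-0.45,0.6,0,0],
    [-0.45,0.6,0,0],
    [-0.45,0.6,0.15,0],
    [-0.45,0.6,0.25,0],
    [-0.45,0.6,0.354,0],
    [-0.45,0.6,0.354,0],
    [-0.45,0.6,0.354,0],
    [-0.45,0.6,0.354,0]
  ]
}}

```text
time: 1.85
ee_pos: [0.4784, 0.1355, 0.1707]
tool_rot: [0.0, 0.793, 0.609, 0.001]
ft_force: [-0.1, -0.6, 1.0]
grip_width: 0.0004
```

```bash
python3 -W ignore - <<'E'
from h import *
goto(-.04,0,.15);print(arm.state()["grip_width"])
E
```

```text
units [-0.036  0.351  0.007] turn 0.003 tip case mm [-127.9    8.9  151.7] F [-0.1 -0.6  1. ] t 1.85
0.0003835327340752903
```

Emit:
{"method": "carry_out", "body": {
  "steps": [
    [-0.03,0.08,0,0],
    [-0.036,0.14,0,0],
    [-0.036,0.18,0,0],
    [-0.036,0.22,0,0],
    [-0.036,0.25,0,0],
    [-0.036,0.28,0,0],
    [-0.036,0.3,0,0],
    [-0.036,0.3,0,0],
    [-0.036,0.3,0,0]
  ]
}}

```text
time: 2.6
ee_pos: [0.5485, 0.1064, 0.1693]
tool_rot: [0.0, 0.793, 0.609, 0.0]
ft_force: [-0.5, 0.9, -0.5]
grip_width: 0.0006
```

```bash
python3 -W ignore - <<'E'
from h import *
goto(-.046,0,.15)
cv2.imwrite("pics/t1.png",np.hstack([cv2.resize(optics.camera("top")[105:205,155:290],None,fx=3,fy=3,interpolation=2),cv2.resize(optics.camera("side")[95:225,225:345],None,fx=2.3,fy=300/130,interpolation=2)]))
E
```

```text
units [0.004 0.027 0.001] turn 0.0 tip case mm [-52.6  -1.1 150.3] F [-0.5  0.9 -0.5] t 2.6
```

View pics/t1.png

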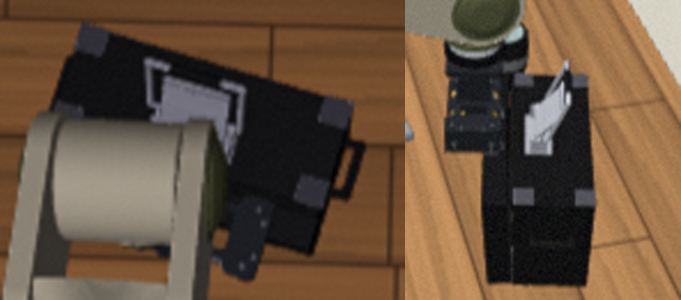

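The lid edge now sits a few mm in front of the body, so it is nearly shut. The lever and loop haven't moved. I'll press on to the seal.

Emit:
{"method": "carry_out", "body": {
  "steps": [
    [0,0.015,0,0],
    [0,0.03,0,0],
    [0,0.03,0,0],
    [0,0.03,0,0]
  ]
}}

```text
time: 3.03
ee_pos: [0.5534, 0.105, 0.1697]
tool_rot: [-0.002, 0.793, 0.609, -0.002]
ft_force: [-14.6, 3.3, 10.8]
grip_width: 0.0003
```

Emit:
{"method": "carry_out", "body": {
  "steps": [
    [0,0,0,0],
    [0,0,0,0],
    [0,0,0,0],
    [0,-0.08,0,0],
    [0,-0.12,0,0],
    [0,-0.12,-0.15,0],
    [0,-0.12,-0.3,0],
    [0,-0.12,-0.45,0],
    [0,-0.12,-0.58,0],
    [0,-0.12,-0.58,0],
    [0,0.0,-0.58,0],
    [0,0.15,-0.58,0],
    [0,0.3,-0.58,0],
    [0,0.45,-0.58,0],
    [0,0.6,-0.58,0],
    [0,0.66,-0.58,0],
    [0,0.66,-0.58,0],
    [0,0.66,-0.58,0],
    [0,0.66,-0.58,0]
  ]
}}

```text
time: 4.62
ee_pos: [0.7143, 0.0621, 0.3143]
tool_rot: [-0.0, 0.793, 0.609, -0.0]
ft_force: [-1.1, -0.0, 0.2]
grip_width: 0.0004
```

```bash
python3 -W ignore - <<'E'
from h import *
goto(.11,0,.215)
cv2.imwrite("pics/t2.png",np.hstack([cv2.resize(optics.camera("top")[105:205,155:290],None,fx=3,fy=3,interpolation=2),cv2.resize(optics.camera("side")[95:225,225:345],None,fx=2.3,fy=300/130,interpolation=2)]))
E
```

```text
units [ 0.004 -0.036  0.321] turn 0.001 tip case mm [119.   -1.  295.3] F [-1.1 -0.   0.2] t 4.62
```

View pics/t2.png

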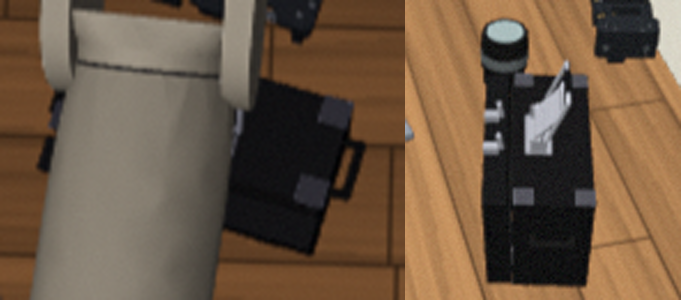

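The side view shows the lid resting against the body, with the lever and loop still leaning back. I'll lower behind the handle and sweep it over.

Emit:
{"method": "carry_out", "body": {
  "steps": [
    [0,-0.036,0.12,0],
    [0,-0.036,0.24,0],
    [0,-0.036,0.31,0],
    [0,-0.036,0.31,0],
    [0,-0.036,0.31,0],
    [0,-0.1,0.31,0],
    [0,-0.15,0.31,0],
    [0,-0.2,0.31,0],
    [0,-0.26,0.31,0],
    [0,-0.32,0.31,0],
    [0,-0.36,0.31,0],
    [0,-0.36,0.31,0],
    [0,-0.36,0.31,0],
    [0,-0.36,0.31,0]
  ]
}}

```text
time: 5.88
ee_pos: [0.6287, 0.0848, 0.238]
tool_rot: [0.001, 0.793, 0.609, 0.001]
ft_force: [0.1, -0.8, -0.3]
grip_width: 0.0006
```

```bash
python3 -W ignore - <<'E'
from h import *
goto(.11,0,.215)
cv2.imwrite("pics/t3.png",np.hstack([cv2.resize(optics.camera("top")[105:205,155:290],None,fx=3,fy=3,interpolation=2),cv2.resize(optics.camera("side")[95:225,225:345],None,fx=2.3,fy=300/130,interpolation=2)]))
E
```

```text
units [0.005 0.318 0.017] turn -0.0 tip case mm [ 30.4  -1.2 219. ] F [ 0.1 -0.8 -0.3] t 5.88
```

View pics/t3.png

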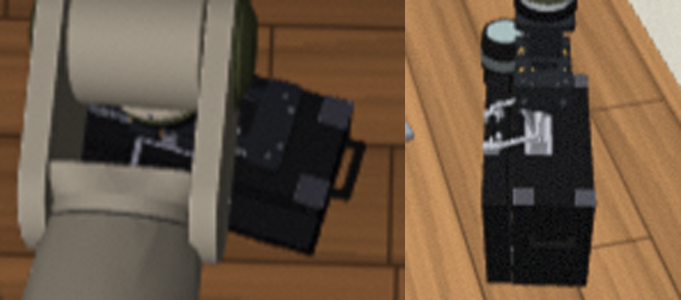

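The loop has fallen to the lid side. I'll back off, go over to the lid side and look closely.

Emit:
{"method": "carry_out", "body": {
  "steps": [
    [0,0.06,0,0],
    [0,0.1,-0.05,0],
    [0,0.1,-0.2,0],
    [0,0.1,-0.3,0],
    [0,0.1,-0.3,0],
    [0,0.0,-0.32,0],
    [0,-0.15,-0.32,0],
    [0,-0.3,-0.32,0],
    [0,-0.45,-0.32,0],
    [0,-0.6,-0.32,0],
    [0,-0.72,-0.32,0],
    [0,-0.72,-0.32,0],
    [0,-0.72,-0.32,0]
  ]
}}

```text
time: 7.07
ee_pos: [0.4536, 0.1317, 0.3171]
tool_rot: [0.0, 0.793, 0.609, 0.0]
ft_force: [-0.3, 0.3, 0.4]
grip_width: 0.0005
```

```bash
python3 -W ignore - <<'E'
from h import *
goto(-.04,0,.22)
cv2.imwrite("pics/s4full.png",optics.camera("side"))
s=cv2.imread("pics/s4full.png")[105:175,240:320]
t=optics.camera("top")[105:205,155:290]
s=cv2.resize(s,None,fx=6,fy=6,interpolation=2);t=cv2.resize(t,None,fx=2.2,fy=2.2,interpolation=2)
c=np.zeros((420,790,3),np.uint8);c[:,:480]=s;c[:220,485:485+t.shape[1]]=t
cv2.imwrite("pics/t4.png",c)
E
```

```text
units [0.004 0.443 0.313] turn 0.002 tip case mm [-150.8   -1.1  298.1] F [-0.3  0.3  0.4] t 7.07
```

View pics/t4.png

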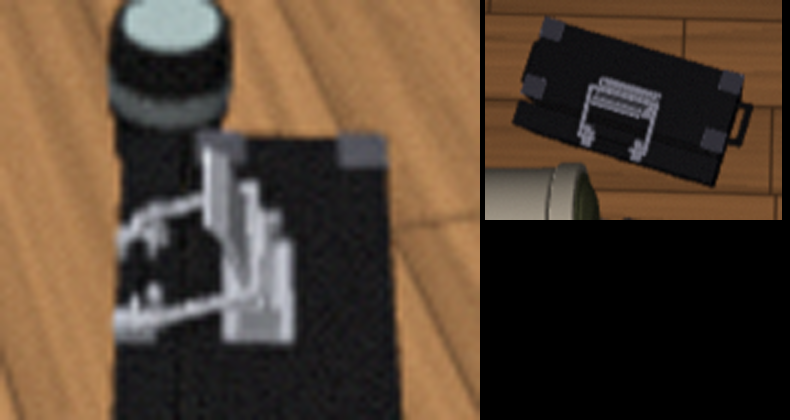

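The loop's arms (ends at about (120,235) and (120,320)) reach past the two hooks ((150,235) and (155,295)), and the bar lies outside them. The handle leans slightly toward the lid. I'll compare this with predicted projections.

```bash
python3 -W ignore - <<'E'
from h import *
f=lambda X:((proj("side",X)-[240,105]+.4)*6).round(0)
for L in(1.5,1.7,1.9,2.1):
    c,s=np.cos(L),np.sin(L);t=np.array([.031+.05*c-.006*s,.19+.05*s+.006*c])
    pin=np.array([.031+.014*np.cos(L-.14),.19+.014*np.sin(L-.14)])
    out=[L,t.round(3),"tip",f(W(t[0],.03,t[1])),f(W(t[0],-.03,t[1]))]
    for zb in(.183,.198):
        xb=pin[0]-np.sqrt(.0615**2-(zb-pin[1])**2); out+=["bar",zb,round(xb,4),f(W(xb,.041,zb)),f(W(xb,-.041,zb))]
    print(*out)
for l in(.0,.04,.08):
    x=-.012;z=.158; k=(x*np.cos(l)-z*np.sin(l),.022+z*np.cos(l)+x*np.sin(l)); print("keeper",l,k,f(W(k[0],.032,k[1])),f(W(k[0],-.032,k[1])))
E
```

```text
1.5 [0.029 0.24 ] tip [257. 143.] [259. 221.] bar 0.183 -0.024 [149. 218.] [147. 324.] bar 0.198 -0.0273 [143. 195.] [140. 301.]
1.7 [0.019 0.239] tip [237. 145.] [238. 223.] bar 0.183 -0.0267 [144. 218.] [141. 324.] bar 0.198 -0.0301 [137. 195.] [135. 301.]
1.9 [0.009 0.235] tip [218. 150.] [218. 228.] bar 0.183 -0.0295 [138. 218.] [135. 324.] bar 0.198 -0.0329 [132. 194.] [129. 301.]
2.1 [0.001 0.23 ] tip [200. 159.] [200. 236.] bar 0.183 -0.0325 [132. 218.] [129. 324.] bar 0.198 -0.0356 [126. 194.] [123. 301.]
keeper 0.0 (np.float64(-0.012), np.float64(0.18)) [172. 234.] [171. 317.]
keeper 0.04 (np.float64(-0.018308716081419932), np.float64(0.1793937448421949)) [160. 235.] [158. 318.]
keeper 0.08 (np.float64(-0.02458814212276072), np.float64(0.1785356932681838)) [147. 236.] [145. 319.]
```

Lever ≈ 1.95, and the bar is at z ≈ 183 mm, about 13 mm outside the hook faces, so it is hooked. Now I'll push the lever back, first part.

Emit:
{"method": "carry_out", "body": {
  "steps": [
    [0.004,0.15,0,0],
    [0.004,0.3,0,0],
    [0.004,0.46,0,0],
    [0.004,0.46,0,0],
    [0.004,0.46,0.15,0],
    [0.004,0.46,0.29,0],
    [0.004,0.46,0.296,0],
    [0.004,0.46,0.296,0],
    [0.004,0.52,0.296,0],
    [0.004,0.58,0.296,0],
    [0.004,0.62,0.296,0],
    [0.004,0.66,0.296,0],
    [0.004,0.7,0.296,0],
    [0.004,0.73,0.296,0],
    [0.004,0.73,0.296,0],
    [0.004,0.73,0.296,0]
  ]
}}

```text
time: 8.5
ee_pos: [0.6313, 0.0852, 0.2443]
tool_rot: [0.001, 0.793, 0.609, 0.001]
ft_force: [-2.0, 0.4, 3.6]
grip_width: 0.0006
```

```bash
python3 -W ignore - <<'E'
from h import *
goto(.06,0,.198)
cv2.imwrite("pics/t5.png",cv2.resize(optics.camera("side")[95:185,235:325],None,fx=5,fy=5,interpolation=2))
E
```

```text
units [0.    0.108 0.109] turn -0.0 tip case mm [ 3.280e+01 -1.000e-01  2.253e+02] F [-2.   0.4  3.6] t 8.5
```

View pics/t5.png

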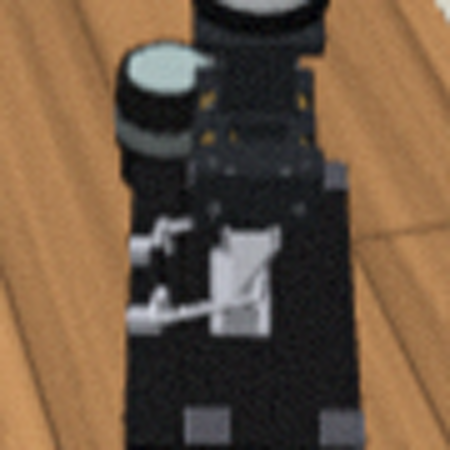

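The near arm runs from the lever to the hook at about (155,310), so the loop is still hooked, and the handle is around 1.0. Now to press it down over center.

Emit:
{"method": "carry_out", "body": {
  "steps": [
    [0,0.02,0.005,0],
    [0,0.04,0.01,0],
    [0,0.06,0.025,0],
    [0,0.077,0.041,0],
    [0,0.088,0.055,0],
    [0,0.097,0.07,0],
    [0,0.105,0.085,0],
    [0,0.11,0.1,0],
    [0,0.11,0.11,0],
    [0,0.11,0.11,0],
    [0,0.11,0.11,0]
  ]
}}

```text
time: 9.47
ee_pos: [0.6572, 0.0781, 0.2153]
tool_rot: [0.0, 0.793, 0.609, 0.0]
ft_force: [0.3, -0.1, 0.9]
grip_width: 0.0005
```

Emit:
{"method": "carry_out", "body": {
  "steps": [
    [0,0,-0.12,0],
    [0,0,-0.25,0],
    [0,0,-0.36,0],
    [0,0,-0.36,0],
    [0,-0.15,-0.36,0],
    [0,-0.3,-0.36,0],
    [0,-0.45,-0.36,0],
    [0,-0.6,-0.36,0],
    [0,-0.75,-0.36,0],
    [0,-0.9,-0.36,0],
    [0,-0.9,-0.36,0],
    [0,-0.9,-0.36,0]
  ]
}}

```text
time: 10.47
ee_pos: [0.4385, 0.1368, 0.3056]
tool_rot: [0.0, 0.793, 0.609, 0.0]
ft_force: [0.6, 0.4, -0.2]
grip_width: 0.0007
```

```bash
python3 -W ignore - <<'E'
from h import *
cv2.imwrite("pics/s6.png",optics.camera("side"));cv2.imwrite("pics/top6.png",optics.camera("top"))
s=cv2.imread("pics/s6.png")[115:185,245:315];t=cv2.imread("pics/top6.png")[110:190,165:280]
s=cv2.resize(s,None,fx=5,fy=5,interpolation=2);t=cv2.resize(t,None,fx=3.8,fy=3.8,interpolation=2)
c=np.zeros((350,795,3),np.uint8);c[:,:350]=s;c[:304,355:355+t.shape[1]]=t
cv2.imwrite("pics/t6.png",np.clip(c*1.4,0,255).astype(np.uint8))
f=lambda X:((proj("side",X)-[245,115]+.4)*5).round(0)
for nm,X in dict(tipA=W(.081,.03,.196),tipB=W(.081,-.03,.196),barA=W(-.0164,.041,.183),barB=W(-.0164,-.041,.183)).items():print(nm,f(X),((proj("top",X)-[165,110]+.4)*3.8+[355,0]).round(0))
for l in(0,.02,.04):
  x,z=-.032,.148;X=(x*np.cos(l)-z*np.sin(l),.022+z*np.cos(l)+x*np.sin(l));print("lid",l,((proj("top",W(X[0],.13,X[1]))-[165,110]+.4)*3.8+[355,0]).round(1),((proj("top",W(X[0],-.13,X[1]))-[165,110]+.4)*3.8+[355,0]).round(1))
E
```

```text
tipA [273. 130.] [542.  64.]
tipB [277. 195.] [624.  88.]
barA [111. 132.] [489. 195.]
barB [110. 221.] [600. 227.]
lid 0 [367.5 183.4] [714.7 286.3]
lid 0.02 [366.5 187.5] [713.5 290.3]
lid 0.04 [365.5 191.6] [712.4 294.4]
```

View pics/t6.png

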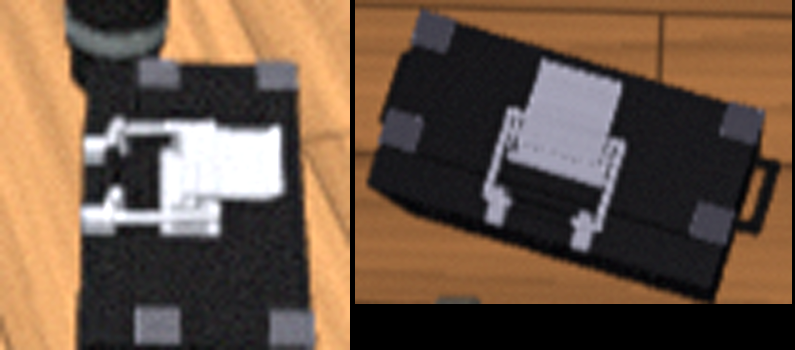

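The handle lies flat: its far edge at (542,64) to (624,88) matches the prediction for lever 0. The loop arms end behind the hooks at (490,190) and (600,225), and the lid is tight against the body. Nothing touches the arm, so I'll hand in.

Run:
```python
import cv2
from bench import ticket
a,b=cv2.imread("pics/top0.png"),cv2.imread("pics/top6.png")
for n,(x,y,w,h) in dict(lens=(95,120,45,40),phone=(340,230,60,42),bowl=(375,120,70,70)).items(): print(n,cv2.absdiff(a,b)[y:y+h,x:x+w].mean().round(2))
print(ticket.finish_job())
```

```text
lens 1.86
phone 2.1
bowl 2.48
the job is handed in; nothing more can be done
None
```

The case is closed and latched, and I handed the job in at about 10.6 s; the hand-in gives no verdict. I worked with closed fingers throughout. I pushed the lid up onto its seal (about 15 N), swept the lever up from behind so the loop fell over the hooks, then pushed the lever back down over center.

- **Lever and loop:** in the last pictures the lever's end is where a flat lever should be, and the loop's arms end at the hooks. The bar's black sleeve can't be seen against the case, so I judged its position from the arms.
- **Lid:** it looks tight against the body, but I judged this by eye. I did not measure the lid angle to the 0.02 rad limit.
- **Robot:** it is clear of everything, with under 1 N on the tool.
- **Phone, lens and bowl:** the before and after pictures show only noise-level differences around them, so they have not moved.

No check failed or disagreed.

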